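# Rock test of a worn grinding disc

### The arm

A 6-joint arm with a two-finger parallel gripper is mounted at the origin on the work surface. World frame = base frame: x ahead of the robot, y to its left, z up, the work surface at z = 0. Lengths are in m, angles in rad, forces in N, time in s.
With the tool pointing down it reaches from about 0.225 to 0.875 m from the base axis. Payload 3.4 kg.
Tool frame: the origin (TCP) lies at the very end of the fingers, on their centre line; the grasp point (between the pads) lies 19 mm behind it; z points along the fingers, y is the direction in which the jaws open and shut (so a half turn about z gives the same grasp; the last joint's range is limited). The gripper opens to 85 mm and grips with 20 to 120 N. Pads are 22 mm wide; open, the fingers measure 114 mm over their backs; the gripper's body (76 mm by 85 mm) begins 54 mm behind the grasp point. The pads swing forward as they close: fully open they stand 13 mm farther back than shut.
Start: joints at [1.191, 0.276, 1.505, -0, 1.361, -0.121], TCP at [0.147, 0.556, 0.231] pointing down, gripper open.
Joint ranges: [-2.89, 2.89], [-0.75, 2.08], [0.22, 2.7], [-1.18, 4.32], [0.11, 2.71], [-2.7, 2.7]. Speed limits (rad/s): [2.57, 2.57, 3.14, 3.14, 3.14, 3.14].

### API

Orientations are given as a unit quaternion [w, x, y, z].
In Python, from rig import manip gives the robot as it stands. The module is installed in compiled form; this text tells all that it offers.
- The arm moves only by the tool carry_out, never from a script. Its argument "moves" is one flat list of numbers, 5 for each row, row after row: the opening in per cent of the stroke, from 0 (shut) to 100 (fully open), then the shift along the world's x, y, z in cm, then the turn about the world's z in rad. A call has exactly 10 rows; each row shifts and turns the commanded pose from where the row before left it; what a row does not reach is not made up. A row lasts 1/10 s, in which the tool goes at most 50 mm and 8.59 degrees, less where a joint would pass 70% of its speed; a pose out of reach is approached as far as the arm can. A call is refused whole if a number of a shift passes 5 or a number of a turn 0.15, either way. A call with a gripper value outside its range is refused whole. The fingers move at their own pace and stop on an object; "squeeze" is the grip in N (left out, the last holds). Time passes only in rows, so rows that do not move let the fingers close, or fill a call up. It gives the time, the measured TCP pose, the force and the opening at its end, in the units of the state.
- manip.get_state(): the state, without advancing time (a new reading comes with each control period).
- manip.get_image(name): name is "scene" or "top"; returns the picture (480x640x3 uint8, red, green, blue); there is no depth.
- manip.camera_info(name): a dict with "fov_y" (degrees; the focal length in pixels is half the picture's height over the tangent of half this angle, whatever the lens; pixels are square), "cx", "cy" (the principal point, pixels), "dist" ([k1, k2, p1, p2, k3] as OpenCV has them; the pictures are not rectified), "rvec" (rotation vector, rad) and "tvec" (3), from world to camera coordinates, as OpenCV has them. Camera axes: x right, y down, z forward; pixel columns grow to the right and rows downward; lengths in m; the calibration is good to about 2 mm. A picture is of the moment at which its call begins. camera_info takes no time and is no camera call.
- manip.sign_off(): hands the job in, once; it reports no verdict.
The state is a dict: "clock": time; "qpos": joint angles; "qd": joint speeds; "effort": joint torques, N m; "position": TCP position; "ee_rot": TCP orientation; "contact_force": force on the tool from outside, world axes, zero at the start; "moment": the same for the moment, N m; "width": finger opening in m.
Only numpy, scipy, OpenCV 4.12 (cv2) and the standard library are available. Lean on these libraries where they do the work, as an engineer would, in place of code of your own. Each camera call takes 0.05 s, during which the arm holds its last target. There are 200 camera calls.

### The job

Check the green-rimmed grinding disc for a crowned face. Lay the straightedge flat across the middle of the disc and let go of it, then press its red end down until it rocks over, and after that press its blue end down the same way. Leave the straightedge lying level across the middle of the disc.

Things in the scene. Friction and masses are not known exactly. Their poses are not given: they have to be found in the camera images.
- grip (a point): Centre of the black grip block (60 long, 18 wide, 40 mm high; grasp across the 18) on the middle of the straightedge: a loose steel bar 190 x 24 x 14 mm high, about 0.3 kg, starting flat on the bench. The point is 34 mm above the bar's underside, 20 mm under the block's top; block and bar are parallel. x runs along the bar to the red end, y across, z up.
- red_end (a point): Where to press at the red-painted end: on the bar's top face (14 mm above its underside), 78 mm from the bar's middle along +x, 17 mm from its tip. Same axes as the grip. With the bar across the disc's middle, 2 to 5 N here tips it about 4 degrees (the mark sinks about 4 mm), then it stands firm; let go, it falls back level.
- blue_end (a point): The same at the blue-painted end: on the bar's top face, 78 mm from the bar's middle along -x. Same axes as the grip, same behaviour.
- worn_face (a point): Centre of the top face of the worn grinding disc: bright steel, dark middle, green rim, 188 mm across, fixed, top 28 mm above the bench. The dark middle, 64 mm across, is flat and level; from there the face falls evenly to 24 mm high at the rim. z is up. The other disc (all dark flat face, orange rim, 26 mm high) is not to be tested; two small pucks and a jar stand by.
There are look-alikes about, which are no part of the job. There is more than one size of the part that bears grip; the job needs the middle-sized.

How it is judged:
On the way, in this order (a step that is already met when the one before it is completed fails the run):
1. the straightedge lies level on the green-rimmed disc, its middle within 20 mm of the disc's centre, let go (horizontal distance between grip and worn_face below 0.02 m and contact force between straightedge and worn_disc above 0.5 N and angle between grip's own x axis and vertical between 1.5358 and 1.6058 rad and angle between grip's own z axis and vertical below 0.1 rad and contact force between the fingers and straightedge below 0.1 N and linear speed of straightedge below 0.02 m/s), for 0.3 s.
2. the red end is pressed down with the fingers until the straightedge has rocked over to that side (2.3 degrees or more) (horizontal distance between grip and worn_face below 0.03 m and contact force between straightedge and worn_disc above 0.5 N and horizontal distance between the grasp point and red_end below 0.035 m and contact force between the fingers and straightedge above 0.8 N and angle between grip's own x axis and vertical above 1.6108 rad), for 0.15 s.
3. the blue end is pressed down with the fingers until the straightedge has rocked over to that side (2.3 degrees or more) (horizontal distance between grip and worn_face below 0.03 m and contact force between straightedge and worn_disc above 0.5 N and horizontal distance between the grasp point and blue_end below 0.035 m and contact force between the fingers and straightedge above 0.8 N and angle between grip's own x axis and vertical below 1.5308 rad), for 0.15 s.
At the end, for the whole second after the job is handed in: The straightedge lies level (within 2 degrees) on the green-rimmed disc, its middle within 30 mm of the disc's centre, at rest and let go (horizontal distance between grip and worn_face below 0.03 m and contact force between straightedge and worn_disc above 0.5 N and angle between grip's own x axis and vertical between 1.5358 and 1.6058 rad and angle between grip's own z axis and vertical below 0.1 rad and contact force between the fingers and straightedge below 0.1 N and linear speed of straightedge below 0.02 m/s); the robot touches nothing.
It also fails if it takes over 54 s, if anything falls off the work surface, if the arm or the gripper's body presses on something with over 40 N, if the wrist force passes 120 N, or if a joint passes its speed limit or range.

## Working session

There is one attempt and no reset: what is moved stays moved. The work goes in short steps, Python scripts to look and compute and a tool call to move; the robot and the scene stay as the last step left them, time stands still between calls to the robot, and variables do not carry over. Pictures are saved under pics/ and viewed, about 8 in all and at most 12, crops included, and the job is handed in when it is done.

Besides the shell and the picture viewer there is one more tool, called as name(argument=value, ...), one argument or row to a line, values as JSON. carry_out: Moves the arm, as the interface text tells. Its arguments: {"type":"object","properties":{"moves":{"type":"array","items":{"type":"number"}},"squeeze":{"type":"number"}},"required":["moves"]}

```bash
mkdir -p pics; cat > h.py <<'E'
import cv2, numpy as np
from rig import manip
def cam(n):
    c=manip.camera_info(n); f=240/np.tan(np.radians(c["fov_y"])/2)
    K=np.array([[f,0,c["cx"]],[0,f,c["cy"]],[0,0,1]])
    return K,np.array(c["dist"],float),np.array(c["rvec"],float),np.array(c["tvec"],float)
def world(n,uv,z):
    K,d,r,t=cam(n); R=cv2.Rodrigues(r)[0]
    p=cv2.undistortPoints(np.array(uv,float).reshape(-1,1,2),K,d).reshape(-1,2)
    o=-R.T@t; D=np.c_[p,np.ones(len(p))]@R
    return o+D*((z-o[2])/D[:,2])[:,None]
def px(n,P):
    K,d,r,t=cam(n); return cv2.projectPoints(np.array(P,float).reshape(-1,1,3),r,t,K,d)[0].reshape(-1,2)
def snap(n,f):
    im=manip.get_image(n); cv2.imwrite(f"pics/{f}.png",im[:,:,::-1]); return im
E
python3 - <<'E'
from h import *
snap("top","t0"); snap("scene","s0"); s=manip.get_state(); print(s)
for n in("top","scene"):
    K,d,r,t=cam(n); print(n,K[0,0],-cv2.Rodrigues(r)[0].T@t)
E
```

```text
{'clock': 0.1, 'qpos': array([ 1.19103283e+00,  2.76505567e-01,  1.50600756e+00,  8.42560849e-06,
        1.36072049e+00, -1.21007773e-01]), 'qd': array([ 3.49033515e-04, -2.92202073e-03, -2.48831593e-03, -1.68373400e-03,
       -8.83872730e-04, -9.91111789e-05]), 'effort': array([ 2.63295005e-03, -4.17702842e+01, -2.46406084e+01, -3.91056274e-04,
        5.87457296e-03,  2.36449443e-05]), 'position': array([0.14695705, 0.55540667, 0.23054075]), 'ee_rot': array([-2.07288338e-04,  1.29018059e-01,  9.91641905e-01, -7.93877253e-04]), 'contact_force': array([-0.10885899,  0.49539114,  0.39184883]), 'moment': array([ 0.00029061, -0.02826351,  0.04370932]), 'width': 0.08546847843041257}
top 452.9235740016768 [0.31433019 0.00757488 0.83379302]
scene 623.4157427417855 [ 1.22738502 -0.28706303  1.03636698]
```

View pics/t0.png

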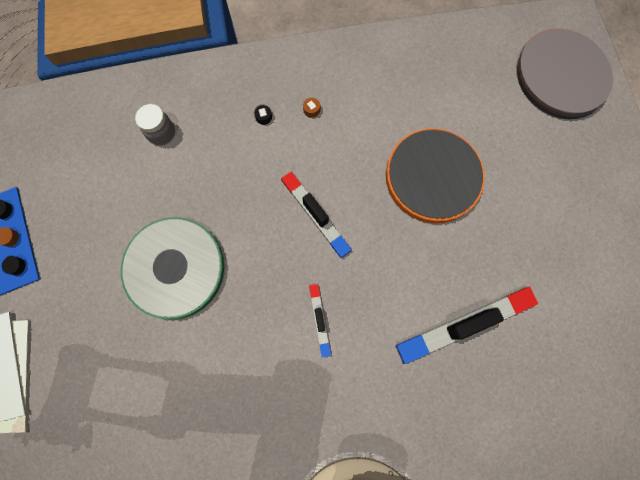

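View pics/s0.png

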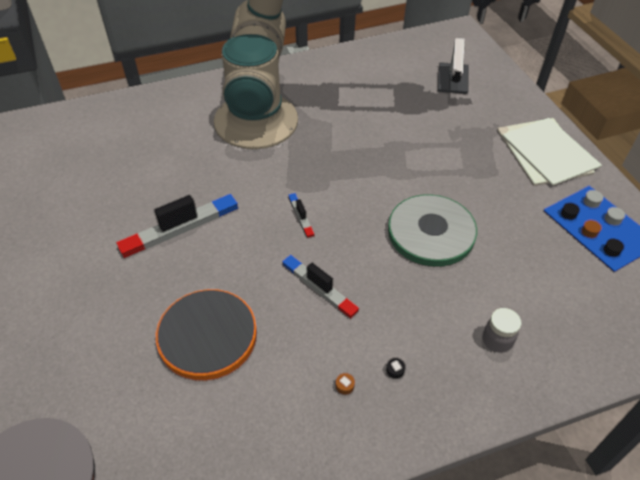

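The top view shows three bars: middle-sized at (316,213), small at (320,320), large at (470,325). The green-rimmed disc is at (172,267) with its dark middle at (170,266). The orange-rimmed disc is at (436,175) and a plain dark disc at (565,72). The scene view agrees. Next I measure and check against the stated sizes.

```bash
python3 - <<'E'
from h import *
im=cv2.imread("pics/t0.png"); hsv=cv2.cvtColor(im,cv2.COLOR_BGR2HSV)
def blob(m,x0,x1,y0,y1):
    k=np.zeros_like(m);k[y0:y1,x0:x1]=m[y0:y1,x0:x1]
    n,l,s,c=cv2.connectedComponentsWithStats(k); i=1+np.argmax(s[1:,4]); return c[i],s[i],(l==i).astype(np.uint8)
H,S,V=cv2.split(hsv)
red=((H<8)|(H>172))&(S>150)&(V>100); blue=(H>100)&(H<125)&(S>130)&(V>80)
blk=(V<50); dark=(V<100)
for name,b in dict(mid=(270,360,165,262),small=(300,335,280,360),large=(390,545,280,368)).items():
    r=blob(red.astype(np.uint8),*b)[0]; u=blob(blue.astype(np.uint8),*b)[0]
    w=world("top",[r,u],.014); d=w[0]-w[1]
    print(name,r,u,w[:,:2],"len",np.hypot(*d[:2]),"yaw",np.arctan2(d[1],d[0]),"mid",w.mean(0))
c,s,m=blob((V<110).astype(np.uint8),145,195,240,292)
w=world("top",[c],.028); print("dark",c,s,w, "diam",s[2:4]/452.9*(.834-.028))
g=((H>55)&(H<90)&(S>70)).astype(np.uint8)
k=np.zeros_like(g);k[200:330,105:240]=g[200:330,105:240]
p=cv2.findNonZero(k); hull=cv2.convexHull(p); e=cv2.fitEllipse(hull); print("rim",e,world("top",[e[0]],.02))
c,s,m=blob(blk.astype(np.uint8),295,335,185,232); print("block",c,s,world("top",[c],.054),world("top",[c],.034))
# crop
cr=cv2.resize(im[160:270,260:370],None,fx=5,fy=5,interpolation=cv2.INTER_CUBIC); cv2.imwrite("pics/c0.png",cr)
# scene check
im2=cv2.imread("pics/s0.png");H,S,V=cv2.split(cv2.cvtColor(im2,cv2.COLOR_BGR2HSV))
red=((H<8)|(H>172))&(S>150)&(V>100); blue=(H>100)&(H<125)&(S>130)&(V>80)
b=(275,365,250,322); r=blob(red.astype(np.uint8),*b)[0]; u=blob(blue.astype(np.uint8),*b)[0]
print("scene",r,u,world("scene",[r,u],.012))
c,s,m=blob((V<110).astype(np.uint8),410,455,205,245); print("scene dark",c,world("scene",[c],.028))
E
```

```text
mid [290.45454545 181.13181818] [340.42687747 246.17786561] [[ 0.61516919  0.00803045]
 [ 0.47302507 -0.061254  ]] len 0.15813059826383283 yaw 0.45353628208445207 mid [ 0.54409713 -0.02661177  0.014     ]
small [314.125  290.3125] [324.90909091 349.80991736] [[0.40179373 0.0012984 ]
 [0.29488243 0.00169085]] len 0.10691201858587751 yaw -0.0036707223967564298 mid [0.34833808 0.00149462 0.014     ]
large [522.30628803 299.59837728] [412.21034483 349.        ] [[ 0.31344035 -0.3697318 ]
 [ 0.26720493 -0.1503816 ]] len 0.22417007692679503 yaw -1.363053781546605 mid [ 0.29032264 -0.2600567   0.014     ]
dark [169.66812705 266.24972618] [153 250  34  34 913] [[0.49057986 0.25132356 0.028     ]] diam [0.06050784 0.06050784]
rim ((171.77284240722656, 268.1873779296875), (99.46942138671875, 104.2183609008789), 55.45718765258789) [[0.48805205 0.25029689 0.02      ]]
block [315.28860759 209.81265823] [303 194  26  33 395] [[ 0.53875955 -0.0265457   0.054     ]] [[ 0.54451568 -0.02742082  0.034     ]]
scene [348.28282828 307.36363636] [290.90740741 262.75925926] [[ 0.61624296  0.00736095  0.012     ]
 [ 0.47383863 -0.06305857  0.012     ]]
scene dark [432.69151139 224.11387164] [[0.49033898 0.251666   0.028     ]]
```

View pics/c0.png

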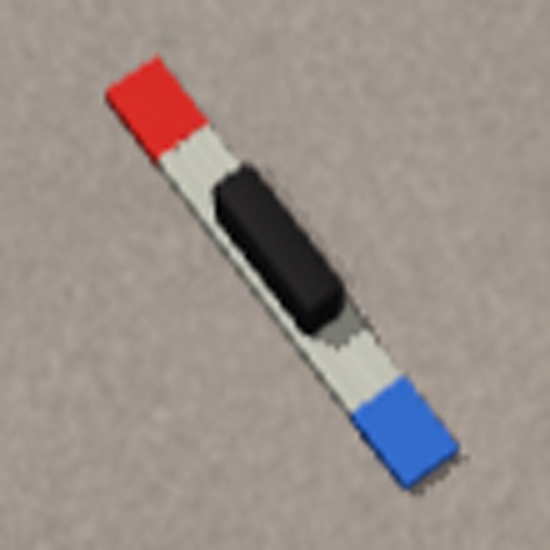

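The crop confirms the middle bar: ends 158 mm apart against about 157 expected, and the other two bars measure 107 and 224. Its middle is at (0.544,-0.027) with yaw 0.454. Both cameras put the disc centre at (0.4905,0.2515). The jaw axis has to turn by +0.713. I go above the bar now.

carry_out(
  moves=[60,2,-2.9,-0.6,0.036,60,2,-2.9,-0.6,0.036,60,2,-2.9,-0.6,0.036,60,2,-2.9,-0.6,0.036,60,2,-2.9,-0.6,0.036,60,2,-2.9,-0.6,0.036,60,2,-2.9,-0.6,0.036,60,2,-2.9,-0.6,0.036,60,2,-2.9,-0.6,0.036,60,2,-2.9,-0.6,0.036],
  squeeze=40,
)

```text
clock: 1.1
position: [0.3476, 0.2645, 0.1709]
ee_rot: [-0.0, -0.051, 0.999, -0.0]
contact_force: [-0.1, 0.1, -1.6]
width: 0.0513
```

carry_out(
  moves=[60,2,-2.9,-0.6,0.036,60,2,-2.9,-0.6,0.036,60,2,-2.9,-0.6,0.036,60,2,-2.9,-0.6,0.036,60,2,-2.9,-0.6,0.036,60,2,-2.9,-0.6,0.036,60,2,-2.9,-0.6,0.036,60,2,-2.9,-0.6,0.036,60,2,-3,-0.6,0.036,60,1.7,-3,-0.6,0.03],
)

```text
clock: 2.1
position: [0.5449, -0.0275, 0.1107]
ee_rot: [-0.0, -0.226, 0.974, 0.0]
contact_force: [0.2, 0.4, -0.5]
width: 0.0513
```

```bash
python3 - <<'E'
from h import *
s=manip.get_state(); print(s["clock"],s["position"],s["qpos"],s["contact_force"],s["width"])
from scipy.spatial.transform import Rotation as R
q=s["ee_rot"]; m=R.from_quat(np.r_[q[1:],q[0]]).as_matrix(); print(m, np.arctan2(m[1,1],m[0,1]))
im=snap("top","t1")
E
```

```text
2.1 [ 0.5449075  -0.02746349  0.11071193] [-1.78063545e-01  3.27943268e-01  1.75120977e+00  2.73118201e-04
  1.06276570e+00 -2.20528945e+00] [ 0.20304787  0.37517327 -0.48979319] 0.05132310295084086
[[-8.97690415e-01 -4.40626645e-01 -2.78644700e-04]
 [-4.40626717e-01  8.97690376e-01  2.92605731e-04]
 [ 1.21206783e-04  3.85447659e-04 -9.99999918e-01]] 2.0270929812116028
```

View pics/t1.png

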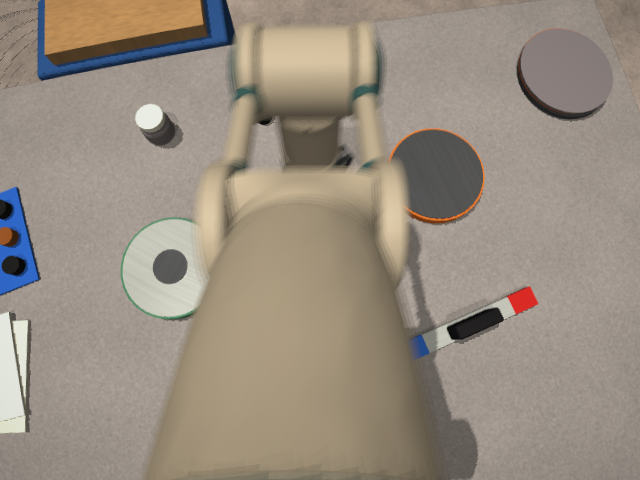

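The arm hides the bar at about (316,213) in the top view, but the measured pose is on target. I descend and close.

carry_out(
  moves=[60,-0.1,0,-1.5,0,60,0,0,-1.5,0,60,0,0,-1.5,0,60,0,0,-1.5,0,60,0,0,-1.5,0,60,0,0,-1,0,60,0,0,-0.5,0,60,0,0,0,0,20,0,0,0,0,10,0,0,0,0],
)

```text
clock: 3.15
position: [0.5437, -0.0262, 0.022]
ee_rot: [0.001, -0.226, 0.974, -0.0]
contact_force: [-0.3, -0.1, 1.1]
width: 0.0233
```

carry_out(
  moves=[0,0,0,0,0,0,0,0,0,0,0,0,0,0,0,0,0,0,0,0,0,0,0,0,0,0,0,0,0,0,0,0,0,0.5,0,0,0,0,1,0,0,0,0,1,0,0,0,0,0.5,0],
)

```text
clock: 4.15
position: [0.5436, -0.0261, 0.0525]
ee_rot: [0.001, -0.226, 0.974, -0.0]
contact_force: [-0.1, 0.2, -2.0]
width: 0.017
```

```bash
python3 - <<'E'
from h import *
s=manip.get_state(); print(s["clock"],s["position"],s["contact_force"],s["moment"],s["width"])
im=snap("scene","s1")
cv2.imwrite("pics/c1.png",cv2.resize(im[180:360,220:460,::-1],None,fx=3,fy=3))
E
```

```text
4.15 [ 0.54357793 -0.02612299  0.05246611] [-0.13404545  0.17851566 -2.04629569] [ 0.01240593 -0.01669997  0.02647227] 0.016980416764968562
```

View pics/c1.png

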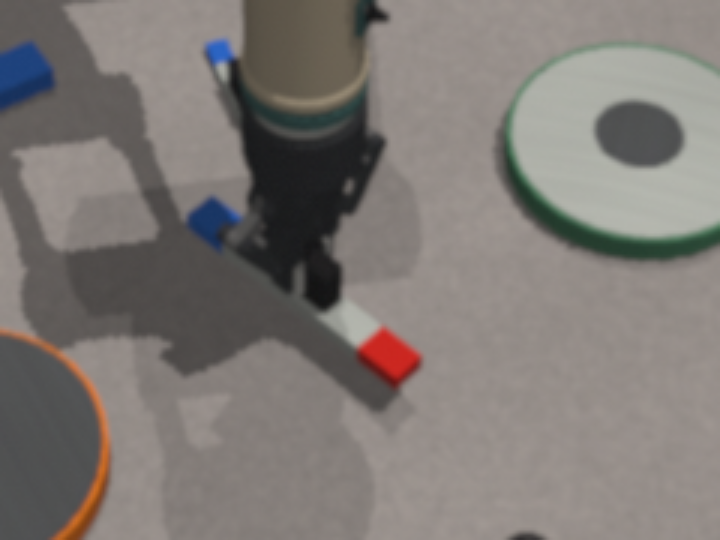

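The crop shows the bar level in the jaws: red end at (388,357), blue end at (215,225). Next I carry it to the disc.

carry_out(
  moves=[0,-0.2,1,1.5,0,0,-0.5,2.5,1.5,0,0,-0.6,3,1,0,0,-0.6,3.2,0,0,0,-0.6,3.2,0,0,0,-0.6,3.2,0,0,0,-0.6,3.2,0,0,0,-0.6,3,0,0,0,-0.5,2.5,0,0,0,-0.3,1.5,0,0],
)

```text
clock: 5.2
position: [0.4914, 0.2386, 0.0914]
ee_rot: [-0.0, -0.226, 0.974, 0.0]
contact_force: [0.4, -0.6, -2.0]
width: 0.0177
```

carry_out(
  moves=[0,-0.2,0.9,0,0,0,0,0.5,-0.5,0,0,0,0,-1,0,0,0,0,-1,0,0,0,0,-0.5,0,0,0,0,-0.3,0,0,0,0,-0.2,0,0,0,0,0,0,0,0,0,0,0,0,0,0,0,0],
)

```text
clock: 6.2
position: [0.4904, 0.251, 0.0567]
ee_rot: [0.0, -0.226, 0.974, 0.0]
contact_force: [1.0, 0.3, -3.3]
width: 0.0176
```

```bash
python3 - <<'E'
from h import *
s=manip.get_state(); print(s["clock"],s["position"],s["contact_force"],s["width"],s["qpos"])
im=snap("scene","s2")
cv2.imwrite("pics/c2.png",cv2.resize(im[120:300,340:560,::-1],None,fx=3,fy=3))
E
```

```text
6.2 [0.49044584 0.25095232 0.05668081] [ 0.98678602  0.25054044 -3.29113471] 0.017608635304510952 [ 3.46595392e-01  3.94014528e-01  1.80735643e+00  8.86231148e-05
  9.39445248e-01 -1.67946215e+00]
```

View pics/c2.png

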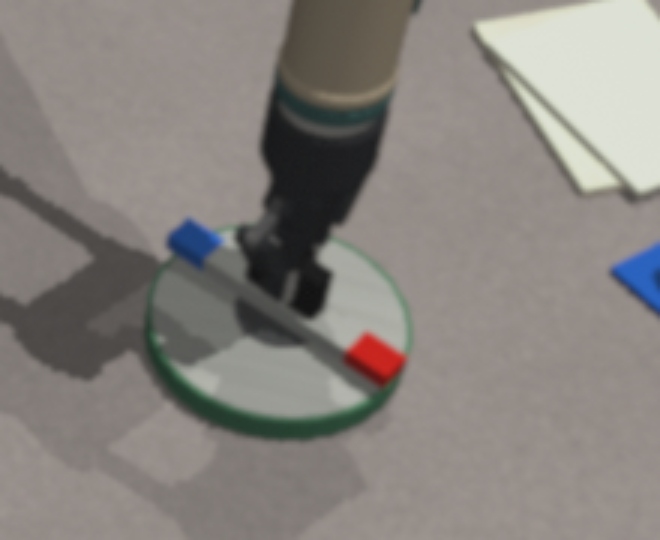

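The bar is over the disc, a few mm above it, with red at (376,358) and blue at (195,241). I lower slowly and read the force.

carry_out(
  moves=[0,0,0,-0.2,0,0,0,0,-0.1,0,0,0,0,-0.1,0,0,0,0,-0.1,0,0,0,0,-0.1,0,0,0,0,-0.05,0,0,0,0,0,0,0,0,0,0,0,0,0,0,0,0,0,0,0,0,0],
)

```text
clock: 7.25
position: [0.4901, 0.2509, 0.05]
ee_rot: [0.0, -0.226, 0.974, 0.0]
contact_force: [-1.3, -0.4, 1.9]
width: 0.0174
```

Contact: the force went from -3.3 to +1.9 N. I release, wait, then rise.

carry_out(
  moves=[25,0,0,0,0,35,0,0,0,0,45,0,0,0,0,50,0,0,0,0,50,0,0,0,0,50,0,0,0,0,50,0,0,0,0,50,0,0,0.5,0,50,0,0,1.5,0,50,0,0,2,0],
)

```text
clock: 8.25
position: [0.4894, 0.2506, 0.0897]
ee_rot: [-0.001, -0.226, 0.974, -0.0]
contact_force: [0.4, 0.3, -0.0]
width: 0.0426
```

carry_out(
  moves=[50,0,0,2,0,50,0,0,2,0,0,-2,4,2,0,0,-2,4,0,0,0,-2,4,0,0,0,-2,4,0,0,0,-2,4,0,0,0,0,0,0,0,0,0,0,0,0,0,0,0,0,0],
)

```text
clock: 9.25
position: [0.3904, 0.45, 0.1499]
ee_rot: [-0.0, -0.225, 0.974, -0.0]
contact_force: [0.5, 0.1, 0.0]
width: 0.0001
```

```bash
cat > bar.py <<'E'
from h import *
import sys
def meas(im,n,b):
    H,S,V=cv2.split(cv2.cvtColor(im,cv2.COLOR_RGB2HSV)); out=[]
    for m in (((H<8)|(H>172))&(S>150)&(V>70),(H>100)&(H<125)&(S>130)&(V>50)):
        k=np.zeros(m.shape,np.uint8);k[b[2]:b[3],b[0]:b[1]]=m[b[2]:b[3],b[0]:b[1]]
        N,l,s,c=cv2.connectedComponentsWithStats(k); i=1+np.argmax(s[1:,4]); out.append(c[i])
    w=world(n,out,.041); d=w[0]-w[1]
    print(n,np.round(out,1).tolist(),w.round(4).tolist(),"len",np.hypot(d[0],d[1]).round(4),"yaw",np.arctan2(d[1],d[0]).round(3),"mid",w.mean(0).round(4))
if __name__=="__main__":
    s=manip.get_state(); print(s["clock"],s["position"],s["contact_force"],s["width"])
    it=snap("top",sys.argv[1]+"t"); i2=snap("scene",sys.argv[1]+"s")
    cv2.imwrite(f"pics/{sys.argv[1]}.png",np.hstack([cv2.resize(it[200:340,90:260,::-1],None,fx=2.3,fy=2.3)[:300,:390],cv2.resize(i2[160:290,360:510,::-1],None,fx=2.3,fy=2.3)[:300,:390].copy().__getitem__(slice(0,299))]) if 0 else np.hstack([cv2.resize(it[200:340,90:260,::-1],(400,330)),cv2.resize(i2[160:290,360:510,::-1],(380,330))]))
    for a in ((it,"top",(100,250,200,340)),(i2,"scene",(370,500,170,280))):
        try: meas(*a)
        except Exception as e: print(a[1],e)
E
python3 bar.py b1
```

```text
9.25 [0.39044421 0.44999665 0.1498741 ] [0.46338282 0.13819898 0.02999901] 5.7320641288456433e-05
top [[144.7, 230.3], [191.8, 301.4]] [[0.5621, 0.2855, 0.041], [0.4186, 0.2159, 0.041]] len 0.1595 yaw 0.452 mid [0.4904 0.2507 0.041 ]
scene [[464.0, 241.5], [403.4, 202.2]] [[0.5646, 0.2835, 0.041], [0.4215, 0.2137, 0.041]] len 0.1592 yaw 0.454 mid [0.493  0.2486 0.041 ]
```

View pics/b1.png

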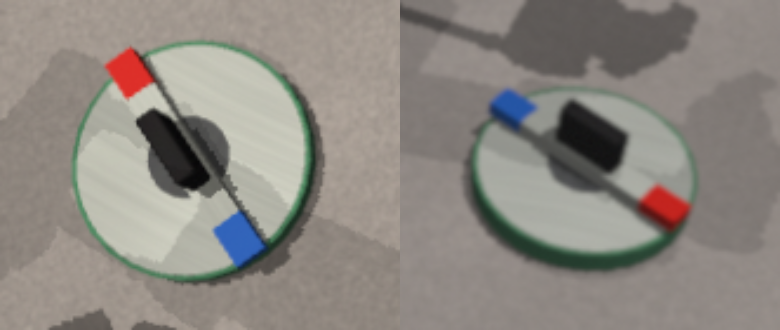

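The bar lies level and centred, with red at (130,72) and blue at (240,238) in the left crop. Both cameras put its middle within 4 mm of the disc centre. The red mark is at (0.5606,0.2847) and the blue at (0.4204,0.2163). I go to red.

carry_out(
  moves=[0,2.8,-2.7,0,0,0,2.8,-2.8,0,0,0,2.9,-2.8,0,0,0,2.9,-2.8,0,0,0,2.8,-2.7,-1,0,0,2.8,-2.7,-2,0,0,0,0,-2,0,0,0,0,-2,0,0,0,0,-1.5,0,0,0,0,-0.7,0],
)

```text
clock: 10.35
position: [0.5597, 0.2839, 0.0563]
ee_rot: [-0.001, -0.224, 0.974, -0.0]
contact_force: [0.2, -0.1, -0.4]
width: -0.0002
```

carry_out(
  moves=[0,0,0,0,0,0,0,0,-0.3,0,0,0,0,-0.3,0,0,0,0,-0.2,0,0,0,0,-0.2,0,0,0,0,-0.2,0,0,0,0,-0.1,0,0,0,0,-0.1,0,0,0,0,0,0,0,0,0,0,0],
)

```text
clock: 11.35
position: [0.5602, 0.2859, 0.0439]
ee_rot: [0.0, -0.226, 0.974, 0.0]
contact_force: [0.2, 1.6, 0.3]
width: -0.0001
```

carry_out(
  moves=[0,0,0,-0.1,0,0,0,0,-0.1,0,0,0,0,-0.1,0,0,0,0,-0.1,0,0,0,0,-0.1,0,0,0,0,-0.1,0,0,0,0,0,0,0,0,0,0,0,0,0,0,0,0,0,0,0,0,0],
)

```text
clock: 12.35
position: [0.5611, 0.2862, 0.0391]
ee_rot: [0.001, -0.226, 0.974, 0.0]
contact_force: [0.1, -0.1, 7.0]
width: -0.0001
```

```bash
python3 bar.py b2
```

```text
12.35 [0.56107284 0.28621141 0.03914539] [ 0.14985626 -0.08743215  7.03353184] -5.767893758202552e-05
top [[148.7, 233.0], [190.5, 300.4]] [[0.5556, 0.2788, 0.041], [0.4208, 0.218, 0.041]] len 0.1479 yaw 0.424 mid [0.4882 0.2484 0.041 ]
scene [[463.3, 244.5], [404.6, 200.3]] [[0.5711, 0.2782, 0.041], [0.4171, 0.2185, 0.041]] len 0.1651 yaw 0.37 mid [0.4941 0.2484 0.041 ]
```

View pics/b2.png

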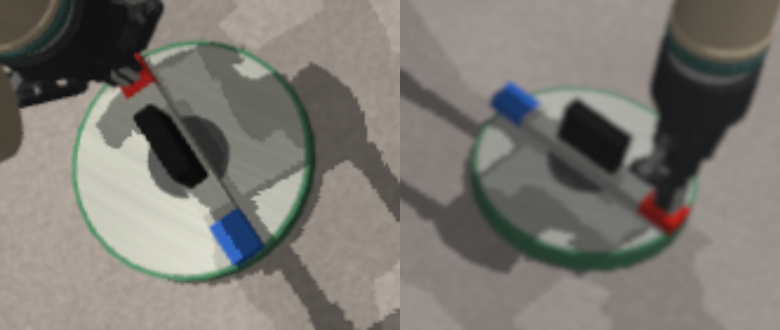

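The red end is pressed, with the fingers at (662,195) in the right crop. The blue end has risen and the force is 7 N, past the 2 to 5 N needed. I press 1 mm more for certainty, hold, and measure the tilt.

carry_out(
  moves=[0,0,0,-0.1,0,0,0,0,0,0,0,0,0,0,0,0,0,0,0,0,0,0,0,0,0,0,0,0,0,0,0,0,0,0,0,0,0,0,0,0,0,0,0,0,0,0,0,0,0,0],
)

```text
clock: 13.45
position: [0.5611, 0.2862, 0.039]
ee_rot: [0.001, -0.226, 0.974, 0.0]
contact_force: [-0.3, -0.9, 11.6]
width: -0.0001
```

```bash
python3 bar.py b3; python3 - <<'E'
from h import *
u=np.array([np.cos(.453),np.sin(.453)])
for t in (0,2.3,3.7):
    a=np.radians(t); p=np.array([.4905,.2507])+32*u*1e-3
    d=-112e-3
    P=np.r_[p+u*(d*np.cos(a)+.014*np.sin(a)),.028+.014*np.cos(a)-d*np.sin(a)]
    print(t,px("scene",P),px("top",P))
E
```

```text
13.45 [0.56110299 0.28622964 0.03902905] [-0.33805343 -0.90380705 11.57244826] -9.76679642536148e-05
top [[148.7, 233.0], [190.5, 300.4]] [[0.5556, 0.2788, 0.041], [0.4208, 0.218, 0.041]] len 0.1479 yaw 0.424 mid [0.4882 0.2484 0.041 ]
scene [[463.2, 244.5], [404.6, 200.2]] [[0.5709, 0.2782, 0.041], [0.4169, 0.2187, 0.041]] len 0.1651 yaw 0.369 mid [0.4939 0.2485 0.041 ]
0 [[403.72465973 200.76309584]] [[191.73709136 301.35606659]]
2.3 [[404.19355594 199.49923927]] [[190.82703265 300.83813633]]
3.7 [[404.51132519 198.75150223]] [[190.24313289 300.47976574]]
```

The blue mark's shift in both views matches about 3.7 degrees, firm at 11.6 N. I lift and cross over the block to blue.

carry_out(
  moves=[0,0,0,0.2,0,0,0,0,0.3,0,0,0,0,1,0,0,0,0,2.5,0,0,0,0,3.5,0,0,-2.5,-1.2,0.5,0,0,-3,-1.5,0,0,0,-3,-1.5,0,0,0,-3,-1.5,0,0,0,-2.5,-1.2,-0.5,0],
)

```text
clock: 14.55
position: [0.4181, 0.216, 0.1121]
ee_rot: [-0.0, -0.226, 0.974, -0.0]
contact_force: [0.3, 0.3, -0.2]
width: -0.0003
```

carry_out(
  moves=[0,0,0,-1.5,0,0,0,0,-2,0,0,0,0,-1.5,0,0,0,0,-0.8,0,0,0,0,-0.5,0,0,0,0,-0.3,0,0,0,0,-0.2,0,0,0,0,0,0,0,0,0,0,0,0,0,0,0,0],
)

```text
clock: 15.55
position: [0.4204, 0.217, 0.0442]
ee_rot: [0.0, -0.226, 0.974, 0.0]
contact_force: [0.3, -0.3, -0.1]
width: -0.0
```

```bash
python3 bar.py b4
```

```text
15.55 [0.42042009 0.21698857 0.0441593 ] [ 0.28621489 -0.32377957 -0.06862693] -3.967443355663268e-05
top [[148.6, 227.7], [195.6, 305.7]] [[0.5656, 0.2781, 0.041], [0.41, 0.2102, 0.041]] len 0.1698 yaw 0.411 mid [0.4878 0.2441 0.041 ]
scene [[464.0, 241.5], [402.3, 203.8]] [[0.5645, 0.2835, 0.041], [0.4248, 0.2094, 0.041]] len 0.1581 yaw 0.487 mid [0.4947 0.2465 0.041 ]
```

View pics/b4.png

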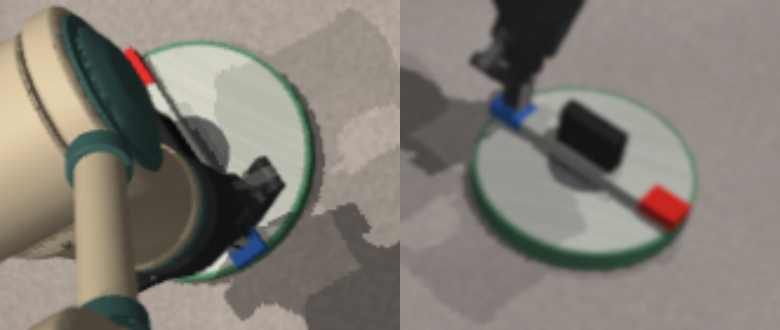

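The bar fell back level; the red centroid in the scene view is again at (464.0,241.5). The fingers stand over blue at (515,100) in the right crop. I press.

carry_out(
  moves=[0,0,0,-0.1,0,0,0,0,-0.1,0,0,0,0,-0.1,0,0,0,0,-0.1,0,0,0,0,-0.1,0,0,0,0,-0.1,0,0,0,0,-0.1,0,0,0,0,0,0,0,0,0,0,0,0,0,0,0,0],
)

```text
clock: 16.65
position: [0.4196, 0.2166, 0.039]
ee_rot: [-0.0, -0.226, 0.974, -0.0]
contact_force: [-6.4, -2.3, 22.6]
width: -0.0001
```

```bash
python3 bar.py b5
```

```text
16.65 [0.41955835 0.21664202 0.0390143 ] [-6.44373077 -2.27032517 22.5671478 ] -0.00013583899038381944
top [[147.8, 226.7], [196.4, 306.2]] [[0.5677, 0.2792, 0.041], [0.4088, 0.2089, 0.041]] len 0.1737 yaw 0.416 mid [0.4882 0.2441 0.041 ]
scene [[464.2, 238.8], [401.7, 204.7]] [[0.5582, 0.2874, 0.041], [0.427, 0.2071, 0.041]] len 0.1539 yaw 0.549 mid [0.4926 0.2473 0.041 ]
```

The red end rose 2.7 px in the scene view and stands firm at 22 N, so the bar has rocked over. I ease off slightly, hold, lift away and clear.

carry_out(
  moves=[0,0,0,0.05,0,0,0,0,0,0,0,0,0,0,0,0,0,0,0.1,0,0,0,0,0.1,0,0,0,0,0.2,0,0,0,0,0.4,0,0,0,0,1,0,0,0,0,2.5,0,0,0,0,4,0],
)

```text
clock: 17.75
position: [0.4187, 0.2164, 0.1198]
ee_rot: [-0.002, -0.226, 0.974, -0.0]
contact_force: [1.0, 0.7, 0.5]
width: 0.0002
```

carry_out(
  moves=[0,0,0,3,0,0,-0.5,3,2,0,0,-0.5,4,0,0,0,-0.5,4,0,0,0,-0.5,4,0,0,0,-0.5,4,0,0,0,0,4,0,0,0,0,2,0,0,0,0,0,0,0,0,0,0,0,0],
)

```text
clock: 18.75
position: [0.395, 0.4666, 0.1703]
ee_rot: [-0.0, -0.226, 0.974, -0.0]
contact_force: [1.0, -0.4, -0.3]
width: 0.0
```

```bash
python3 bar.py b6
```

```text
18.75 [0.39496415 0.46656702 0.17027083] [ 0.99866281 -0.40526401 -0.27219379] 8.244719443653216e-06
top [[144.8, 230.3], [191.8, 301.4]] [[0.5621, 0.2855, 0.041], [0.4186, 0.2159, 0.041]] len 0.1594 yaw 0.452 mid [0.4904 0.2507 0.041 ]
scene [[464.1, 241.5], [403.4, 202.2]] [[0.5646, 0.2836, 0.041], [0.4215, 0.2137, 0.041]] len 0.1592 yaw 0.455 mid [0.493  0.2487 0.041 ]
```

View pics/b6.png

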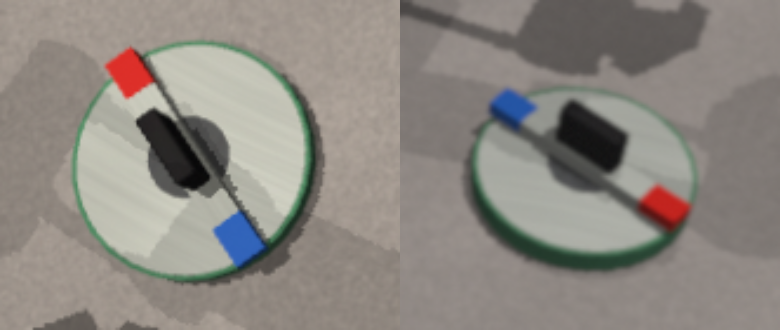

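The bar is back where it lay before the presses, level and centred, with red at (130,72) and blue at (240,238). The arm is clear.

```bash
python3 -c "
from rig import manip
print(manip.sign_off())"
```

```text
the job is handed in; nothing more can be done
None
```

I laid the middle-sized straightedge flat across the middle of the green-rimmed disc and let go. I then pressed the red end until it rocked over, let it fall back level, and did the same at the blue end. The job was handed in after about 19 s of the 54 s allowed; the hand-in reports no verdict.

- **Red press:** the force built to about 11.6 N, and the blue end rose by what a tilt of about 3.7 degrees predicts.
- **Blue press:** the force reached about 22.6 N with a 6 N sideways component. The red end rose 2.7 px in the scene view. I did not work out an angle for this press.
- **Final check:** the bar is back within 0.1 px of where it lay before the presses, level, with the arm clear.
- **Disagreement between cameras:** they differ by about 3 mm on the bar's middle, (0.490, 0.251) from the top view and (0.493, 0.249) from the scene view. Both are within 4 mm of the disc centre.

No check failed.

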